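# Index the flange carrier of a pipe-stub bonding jig with its locating pin

### The job

Take the locating pin out of the wooden stand and start it down through the bush of the flange carrier until its tip rests on the jig's strip. With light pressure on the pin, draw the carrier along by it towards the pipe until it drops into the blind hole hidden under the carrier, then seat it fully home with its collar on the bush and let go. Never force the pin, do not shove the jig with the gripper itself, and leave the other things on the bench as they are.

Things in the scene. Friction and masses are not known exactly. Their poses are not given: they have to be found in the camera images.
- pin_grip (a point): Locating pin, loose, all bright steel, upright in the wooden stand at first: a plain cylindrical grip 18 mm across and 40 mm tall over a collar 26 mm across and 5 mm thick, over the shank. 85 mm overall, about 130 g. This point is on its axis, 68 mm above the tip, 28 mm above the collar's underside, 17 mm below the top: a good place to grip.
- pin_tip (a point): Lower end of the locating pin, on its axis. The shank is round, 12 mm in diameter, 40 mm from tip to collar, with a 2 mm chamfered nose.
- locating_pin: The locating pin as a whole; its origin is the tip, its z runs up its axis. It needs only 3 to 8 N of down pressure; a sideways shove of more than about 12 N on the grip levers it hard in its bush.
- pin_stand: Wooden block 170 x 60 x 50 mm, fixed; origin under its centre. Three upright holes, 16 mm wide and 46 mm deep, in a row along its x at -55, 0 and +55 mm, each holding a pin that hangs by its collar on the block's top. The locating pin may be in any of them.
- ball_pin: Another pin in the stand, with a round black ball head 30 mm across, 85 mm overall; origin at its tip. To be left there.
- tee_pin: Another pin in the stand, with a 44 mm cross bar for a head, 73 mm overall; origin at its tip. To be left there.
- bed: Bonding jig, fixed: dark base plate 170 x 520 mm, origin under it on the centre line. Along its y run guide rails with the flange carrier; at the +y end a glass-fibre pipe stub, 90 mm, lies in vees. On the centre line below the carrier is a flat steel strip, 43 mm wide, top 36 mm above the origin, clamped anywhere along the bed, so that the place of its one blind hole is not measured.
- bush (a point): Centre of the bush hole at its top face: a dark steel plate 36 x 36 mm on the carrier, 60 mm above the bed's origin, 24 mm above the strip; hole 13.5 mm wide, 2 mm chamfer, straight down to the strip. y axis along the bed to the pipe, z up. With the pin's tip on the strip its collar is 16 mm above the bush; fully home the collar lies on the bush, the tip 16 mm down in the blind hole.
- carrier (a joint): Travel of the carrier towards the pipe (bed's y), m, 0 to 0.095. Slides under about 2.5 N, stays where left. Aluminium foot 96 mm wide, from 30 mm behind to 100 mm ahead of the bush, where a square glass-fibre flange plate stands, its top 195 mm above the bed's origin; nothing within 60 mm of the bush. The hidden hole is 20 to 85 mm ahead of where the bush starts.
- fin_roller: Ribbed aluminium laminating roller with wooden handle, loose bystander, 25 mm high.
- filling_knife: Filling knife, loose bystander lying flat.
- laminating_brush: Laminating brush, loose bystander lying flat.
- mixing_cup: White mixing cup 84 mm wide, 110 mm high, loose bystander.
- catalyst_bottle: Grey bottle 68 mm wide, 160 mm high, loose bystander.
- goggles: Safety goggles, black frame, loose bystander, 45 mm high.
- strip_top (a point): A point of the bed on the strip's top face and centre line, in the middle of the bush's range; it does NOT mark the hole. The strip's blind hole is 13.5 mm wide with a 2 mm chamfer, 20 mm deep, exactly on the bush's path, out of sight under the carrier's foot.

How it is judged:
On the way, in this order (a step that is already met when the one before it is completed fails the run):
1. the locating pin is started in the bush, its tip on the strip (z of pin_tip in the frame of bed below 0.042 m and horizontal distance between pin_tip and bush below 0.006 m), for 0.1 s.
2. the pin has dropped into the blind hole of the strip (z of pin_tip in the frame of bed below 0.03 m and horizontal distance between pin_tip and bush below 0.006 m), for 0.1 s.
At the end, for the whole second after the job is handed in: The locating pin stands upright (within 5 degrees) through the bush and in the strip's blind hole, centred within 4 mm, its collar down on the bush within 2.5 mm, at rest, with the carrier at rest and the gripper clear (z of pin_tip in the frame of bed below 0.0225 m and horizontal distance between pin_tip and bush below 0.004 m and angle between locating_pin's own z axis and vertical below 0.09 rad and linear speed of locating_pin below 0.02 m/s and velocity of joint carrier between -0.01 and 0.01 m/s); the robot touches nothing.
It fails at once if the pin is forced against the jig with more than 50 N (contact force between locating_pin and bed above 50 N).
It fails at once if the gripper itself pushes on the jig with more than 8 N (contact force between the fingers and bed above 8 N).
It fails at once if another pin or a bystander is moved by more than 25 mm (distance of any of ball_pin, tee_pin, fin_roller, filling_knife, laminating_brush, mixing_cup, catalyst_bottle, goggles from where it was at the start of the episode above 0.025 m).
It also fails if it takes over 67 s, if anything falls off the work surface, if the arm or the gripper's body presses on something with over 40 N, if the wrist force passes 120 N, or if a joint passes its speed limit or range.

### The arm

A 7-joint arm with a two-finger parallel gripper is mounted at the origin on the work surface. World frame = base frame: x ahead of the robot, y to its left, z up, the work surface at z = 0. Lengths are in m, angles in rad, forces in N, time in s.
With the tool pointing down it reaches from about 0.4 to 0.85 m from the base axis. Payload 4.5 kg.
Tool frame: the origin (TCP) lies between the finger pads; the fingertips stand 25 mm ahead of it and the grasp point (between the pads) lies 6 mm ahead of it; z points along the fingers, y is the direction in which the jaws open and shut (so a half turn about z gives the same grasp; the last joint's range is limited). The gripper opens to 88 mm and grips with 3 to 60 N. Pads are 18 mm wide; open, the fingers measure 123 mm over their backs; the gripper's body (75 mm by 187 mm) begins 45 mm behind the grasp point.
Start: joints at [-1.133, 0.689, -0.195, 1.565, 0.157, 0.902, -0.215], TCP at [0.246, 0.575, 0.264] pointing down, gripper open.
Joint ranges: [-3.01, 3.01], [-0.46, 2.08], [-1.47, 1.51], [0.13, 2.56], [-1, 4.14], [0.04, 2.09], [-2.66, 2.66]. Speed limits (rad/s): [2.57, 2.57, 3.14, 3.14, 3.14, 3.14, 3.14].

### API

Orientations are given as a rotation vector (axis times angle).
In Python, from station import r, read_camera, get_calibration, finish_job, nets gives the robot as it stands. The module is installed in compiled form; this text tells all that it offers. Calls block until the motion is done:
- r.goto(position, orientation): joint-space move of the TCP to a pose.
- r.movel(position, rotation=None, speed=0.15, guard=None): straight line of the TCP; rotation=None keeps the orientation; speed is the mean speed in m/s. With guard (N) it stops when the force on the tool has changed by that much, and returns True; else False.
- r.movej(angles): joint-space move.
- r.set_gripper(opening): finger opening in m; the grip force is fixed at half the most; returns when the fingers have stopped.
- r.pause(seconds).
- r.inverse_kinematics(position, orientation): joint angles nearest the present ones, or None.
- r.get_state(): the state.
- read_camera(name): name is "scene" or "top"; returns the picture (420x560x3 uint8, blue, green, red); there is no depth.
- get_calibration(name): a dict with "fx", "fy", "cx", "cy" (pixels), "distortion" ([k1, k2, p1, p2, k3] as OpenCV has them; the pictures are not rectified), "world_from_camera" (4x4, takes a point from camera to world coordinates). Camera axes: x right, y up, looking along -z (the intrinsics and any distortion apply to the point x, -y, -z); pixel columns grow to the right and rows downward; lengths in m; the calibration is good to about 2 mm. A picture is of the moment at which its call begins. get_calibration takes no time and is no camera call.
A pose or a line that the arm cannot do raises r.PlanningError and nothing moves.
- finish_job(): hands the job in, once; it reports no verdict.
Trained networks look in the newest picture that a camera, given by its name, has taken for a name from the list of things; names that differ only in an ending like _2 or _b are one class to them, and where a whole thing is asked for, a point or a joint stands for the part that bears it (a point fixed in the world has none). Each returns a list of dicts, best first, with "conf" (0 to 1); they miss things now and then, are a little off and sometimes report something else, mostly with a low value. They report only what shows in the picture. A call takes as long as a camera call.
- nets.recognise(thing, camera): "at" ([x, y, z] in m, in world coordinates, good to about 4 mm: the middle of the surface that is visible of it).
- nets.pinpoint(thing, camera): "at" ([x, y, z] in m, in world coordinates, good to about 4 mm: a listed point, or the origin of a listed thing).
The state is a dict: "time_s": time; "joint_positions": joint angles; "dq": joint speeds; "effort": joint torques, N m; "ee_pos": TCP position; "eef_rot": TCP orientation; "contact_force": force on the tool from outside, world axes, zero at the start; "wrist_torque": the same for the moment, N m; "opening": finger opening in m.
Only numpy, scipy, OpenCV 4.12 (cv2) and the standard library are available. Lean on these libraries where they do the work, as an engineer would, in place of code of your own. Each camera call takes 0.05 s, during which the arm holds its last target. There are 200 camera calls.

## Working session

There is one attempt and no reset: what is moved stays moved. The work goes in short steps, each a Python script; the robot and the scene stay as the last script left them, time stands still between calls to the robot, and variables do not carry over. Pictures are saved under pics/ and viewed, about 8 in all and at most 12, crops included, and the job is handed in when it is done.

```bash
mkdir -p pics; cat > h.py <<'E'
import numpy as np, cv2
from station import r, read_camera, get_calibration, finish_job, nets
def proj(p,c):
    K=get_calibration(c); T=np.linalg.inv(np.array(K["world_from_camera"]))
    q=T[:3,:3]@np.array(p)+T[:3,3]; q=np.array([[q[0],-q[1],-q[2]]])
    M=np.array([[K["fx"],0,K["cx"]],[0,K["fy"],K["cy"]],[0,0,1.]])
    return cv2.projectPoints(q,np.zeros(3),np.zeros(3),M,np.array(K["distortion"],float))[0].ravel()
def ray(px,c,z):
    "world point at height z seen at pixel px"
    K=get_calibration(c); T=np.array(K["world_from_camera"])
    M=np.array([[K["fx"],0,K["cx"]],[0,K["fy"],K["cy"]],[0,0,1.]])
    u=cv2.undistortPoints(np.array([[px]],float),M,np.array(K["distortion"],float)).ravel()
    d=T[:3,:3]@np.array([u[0],-u[1],-1]); o=T[:3,3]
    return o+d*(z-o[2])/d[2]
E
python3 - <<'E'
from h import *
print(r.get_state())
for c in("scene","top"):
    im=read_camera(c); cv2.imwrite(f"pics/{c}0.png",im)
    print(c,np.round(get_calibration(c)["world_from_camera"],3).tolist(),get_calibration(c)["fx"])
    for t in("pin_grip","pin_tip","ball_pin","tee_pin","pin_stand","bush","bed","strip_top"):
        print(t,[(np.round(d["at"],4).tolist(),round(d["conf"],2),proj(d["at"],c).round().tolist()) for d in nets.pinpoint(t,c)[:3]])
E
```

```text
{'time_s': 0.0, 'joint_positions': array([-1.13318396,  0.68995409, -0.19450021,  1.56634027,  0.15735113,
        0.9025002 , -0.21508826]), 'dq': array([-0.00042919, -0.00122034,  0.00128505, -0.00077156,  0.00080001,
       -0.00044148, -0.00047627]), 'effort': array([-7.25407881e-05, -5.27546668e+01, -1.26613721e+00, -1.53415740e+01,
       -5.25217212e-02,  6.67334738e-03,  1.78059345e-04]), 'ee_pos': array([0.24541128, 0.57417001, 0.26292931]), 'eef_rot': array([-6.29789754e-01, -3.07763253e+00,  2.82284701e-03]), 'contact_force': array([-0.00585351,  0.33182808, -0.72066913]), 'wrist_torque': array([-0.04100945,  0.0611362 ,  0.0328371 ]), 'opening': 0.08826183485959069}
scene [[-0.01, -0.747, 0.665, 1.253], [1.0, -0.015, -0.003, 0.057], [0.012, 0.665, 0.747, 0.87], [0.0, 0.0, 0.0, 1.0]] 383.49175341662885
pin_grip [([0.4978, 0.2779, 0.079], 0.57, [355.0, 198.0])]
pin_tip []
ball_pin [([0.554, 0.2861, 0.0121], 0.41, [357.0, 229.0])]
tee_pin [([0.6085, 0.2923, 0.0108], 0.54, [361.0, 244.0])]
pin_stand [([0.5524, 0.2867, -0.0063], 0.75, [356.0, 232.0]), ([0.7139, 0.3341, -0.0018
[... 159 characters left out ...]
 -0.0595, 0.0365], 0.83, [236.0, 220.0])]
top [[0.009, 0.992, -0.124, 0.349], [-1.0, 0.012, 0.025, 0.09], [0.026, 0.124, 0.992, 1.465], [0.0, 0.0, 0.0, 1.0]] 467.8626899350074
pin_grip [([0.4979, 0.2749, 0.0766], 0.44, [211.0, 220.0]), ([0.5512, -0.0325, 0.0555], 0.29, [313.0, 205.0]), ([0.2728, -0.3221, 0.0005], 0.16, [405.0, 297.0])]
pin_tip []
ball_pin [([0.5521, 0.2869, 0.0107], 0.4, [210.0, 205.0])]
tee_pin [([0.6118, 0.2949, 0.0115], 0.58, [208.0, 186.0])]
pin_stand [([0.5517, 0.2856, 0.0041], 0.84, [211.0, 206.0]), ([0.5515, 0.2837, 0.0117], 0.56, [211.0, 205.0])]
bush [([0.5501, -0.029, 0.0588], 0.64, [312.0, 205.0])]
bed []
strip_top [([0.6082, 0.296, 0.0125], 0.24, [208.0, 187.0])]
```

```bash
python3 - <<'E'
import cv2
for c,(x,y,X,Y) in {"scene":(180,130,460,340),"top":(160,110,440,320)}.items():
    cv2.imwrite(f"pics/{c}0c.png",cv2.resize(cv2.imread(f"pics/{c}0.png")[y:Y,x:X],(800,600),interpolation=cv2.INTER_CUBIC))
E
```

```text
(no output)
```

View pics/scene0c.png

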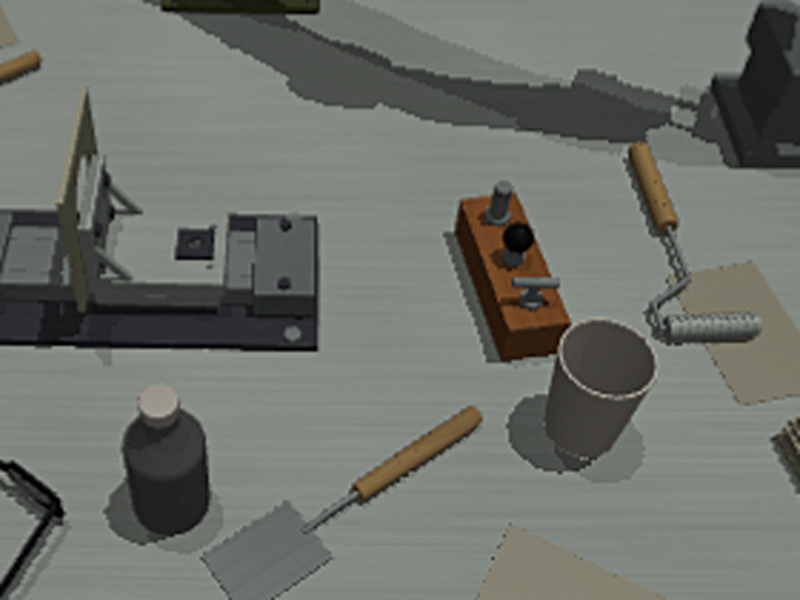

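View pics/top0c.png

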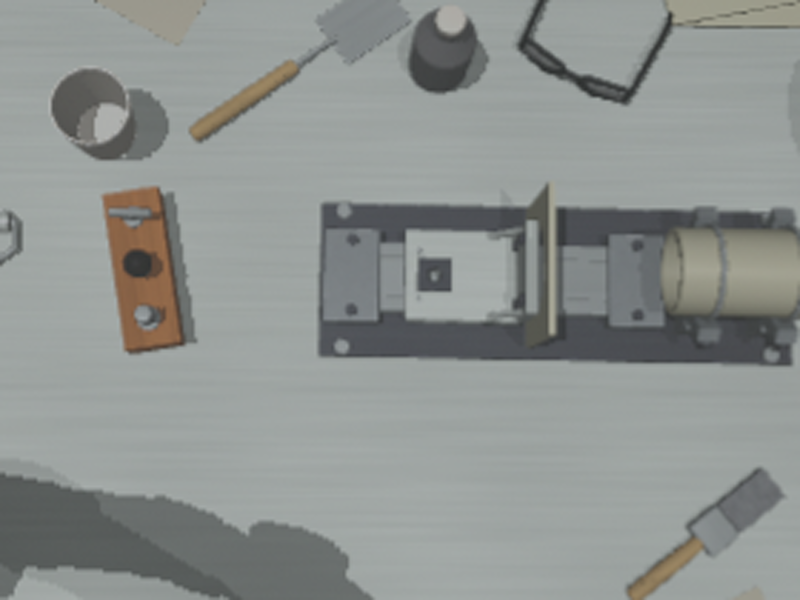

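View pics/top0.png

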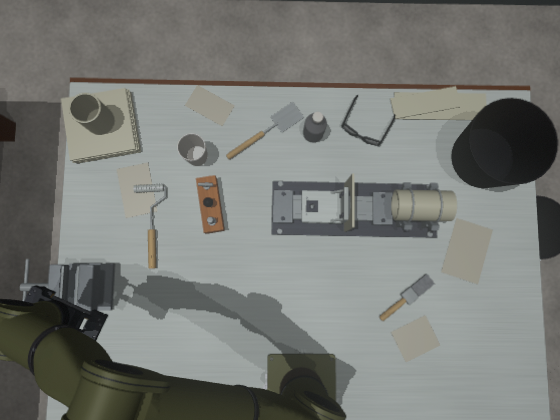

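```bash
cat >> h.py <<'E'
from scipy.spatial.transform import Rotation as Ro
def down(jaw):
    y=np.array([*jaw,0.]);y/=np.linalg.norm(y);z=np.array([0,0,-1.])
    return Ro.from_matrix(np.c_[np.cross(y,z),y,z]).as_rotvec()
E
python3 - <<'E'
from h import *
f=lambda x,y:(160+x*.35,110+y*.35)
for a,b in (((320,355),(792,364)),((322,204),(660,210))):
    A,B=ray(f(*a),"top",.012),ray(f(*b),"top",.012); d=(B-A)/np.linalg.norm(B-A); print("edge dir",d.round(4),A.round(4))
print("bush",ray(f(434,274),"top",.06).round(4),"pin top",ray(f(144,309),"top",.095).round(4),"ball",ray(f(137,264),"top",.105).round(4))
print(Ro.from_rotvec(r.get_state()["eef_rot"]).as_matrix().round(2).tolist())
for j in ((-.15,.989),(.15,-.989)):
    print(r.inverse_kinematics([.498,.277,.084],down(j)))
for j in ((1,0),(-1,0)):
    print(r.inverse_kinematics([.55,-.03,.22],down(j)),r.inverse_kinematics([.55,-.11,.1],down(j)))
E
```

```text
edge dir [-0.0077 -1.      0.    ] [0.4632 0.0924 0.012 ]
edge dir [-0.0043 -1.     -0.    ] [0.6304 0.0923 0.012 ]
bush [ 0.5471 -0.0278  0.06  ] pin top [0.5021 0.2736 0.095 ] ball [0.5472 0.2807 0.105 ]
[[-0.92, 0.39, -0.0], [0.39, 0.92, 0.0], [0.0, 0.0, -1.0]]
[-0.44149189  0.89219232 -0.25288654  1.85587465  0.4627515   0.45147856
  0.69708112]
[-0.74588277  0.91074846  0.27541969  1.87230248 -0.53833386  0.43235907
 -1.4977359 ]
[-0.03879521  0.64929462  0.01585279  1.84416869 -0.01587464  0.64825051
 -0.01351319] [ 0.17134836  0.85051729 -0.09560285  1.8842119   0.17888802  0.41503675
 -0.05580309]
[ 0.43834859  0.76327767 -0.81678481  1.81903616  0.71179198  0.8811474
  2.42214905] [ 0.54989437  0.96714453 -0.77797129  1.86374705  0.99619211  0.75920021
  2.33946269]
```

```bash
python3 - <<'E'
from h import *
o=down((-.15,.989)); P=[.499,.276]
r.goto([*P,.18],o)
c="scene"; read_camera(c)
for c in("scene","top"):
    read_camera(c); print([(np.round(d["at"],4),d["conf"]) for d in nets.pinpoint("pin_grip",c)])
r.set_gripper(.06)
print(r.movel([*P,.084],speed=.1,guard=6))
r.set_gripper(0); s=r.get_state(); print(s["opening"],s["contact_force"],s["ee_pos"])
r.movel([*P,.2],speed=.12)
s=r.get_state(); print(s["opening"],s["contact_force"])
r.goto([.547,-.028,.20],down((1,0)))
s=r.get_state(); print(s["opening"],s["contact_force"],s["ee_pos"],s["time_s"])
for c in("scene","top"):
    im=read_camera(c); cv2.imwrite(f"pics/{c}1.png",im)
    for t in("pin_grip","pin_tip","bush"):
        print(c,t,[(np.round(d["at"],4),round(d["conf"],2),proj(d["at"],c).round()) for d in nets.pinpoint(t,c)[:2]])
im=cv2.imread("pics/scene1.png")[120:270,150:350]; cv2.imwrite("pics/scene1c.png",cv2.resize(im,(800,600),interpolation=cv2.INTER_CUBIC))
E
```

```text
[(array([0.4996, 0.2753, 0.0809]), 0.42)]
[]
False
0.01693779803263421 [-0.69154396 -0.0623835  -0.04240657] [0.49902358 0.27597628 0.0840449 ]
0.016977310543096473 [ 0.83863748  0.62062215 -1.6941924 ]
0.01724265617805502 [ 1.21633304  0.60639998 -1.578397  ] [ 0.54706025 -0.02599035  0.19970956] 7.3417
scene pin_grip [(array([ 0.5456, -0.0267,  0.1263]), 0.44, array([246., 197.]))]
scene pin_tip [(array([ 0.5463, -0.024 ,  0.1245]), 0.44, array([247., 198.]))]
scene bush [(array([ 0.5477, -0.0295,  0.059 ]), 0.93, array([247., 215.]))]
top pin_grip []
top pin_tip [(array([0.553 , 0.2892, 0.0013]), 0.7, array([210., 205.])), (array([0.7118, 0.3344, 0.0032]), 0.63, array([197., 156.]))]
top bush [(array([ 0.5523, -0.0294,  0.0612]), 0.63, array([312., 204.]))]
```

View pics/scene1c.png

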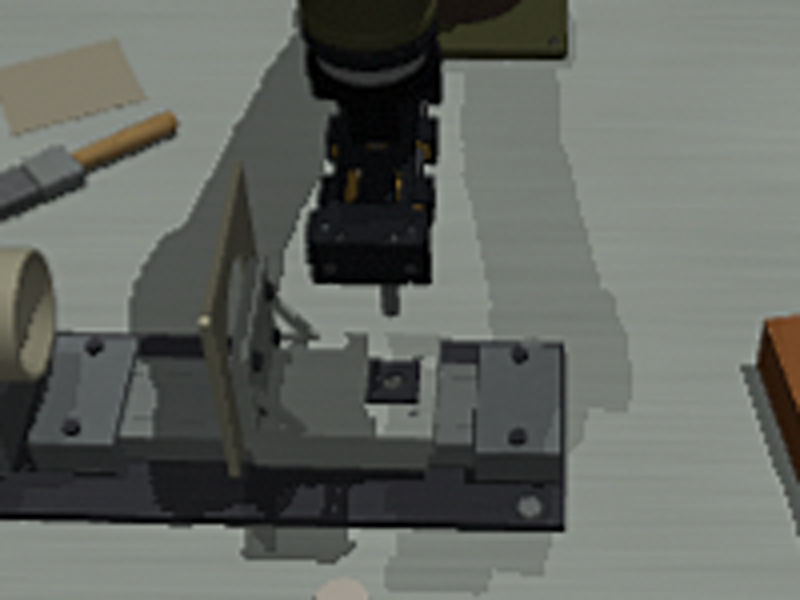

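```bash
python3 - <<'E'
from h import *
r.pause(.3); print(r.get_state()["ee_pos"],r.get_state()["contact_force"])
f=lambda x,y:(150+x/4-.4,120+y/4-.4)
print("tip",ray(f(390.5,310),"scene",.126),"bush",ray(f(393,380),"scene",.06), "plate corners mid",ray(f((372+418+366+420)/4,(361+361+402+402)/4),"scene",.06))
# descend to just above the bush, look again
r.movel([.5475,-.028,.144],speed=.1); r.pause(.2); print(r.get_state()["ee_pos"])
im=read_camera("scene"); cv2.imwrite("pics/scene2.png",im)
for t in("pin_tip","bush"): print(t,[(np.round(d["at"],4),round(d["conf"],2)) for d in nets.pinpoint(t,"scene")[:2]])
cv2.imwrite("pics/scene2c.png",cv2.resize(im[170:245,200:300],(800,600),interpolation=cv2.INTER_CUBIC))
E
```

```text
[ 0.54699783 -0.02804294  0.20002447] [-0.01041198 -0.62224998 -1.23597195]
tip [ 0.5437992  -0.02462583  0.126     ] bush [ 0.54847603 -0.02581029  0.06      ] plate corners mid [ 0.5498516  -0.02502439  0.06      ]
[ 0.54797707 -0.02802149  0.1446631 ]
pin_tip [(array([ 0.547 , -0.0259,  0.0711]), 0.36)]
bush [(array([ 0.5485, -0.0269,  0.0571]), 0.7), (array([ 0.2686, -0.3198, -0.0023]), 0.25)]
```

View pics/scene2c.png

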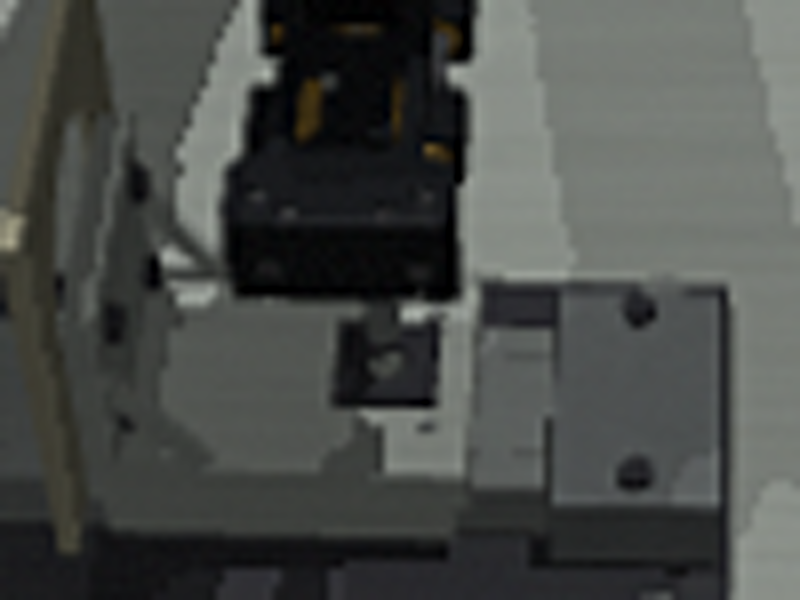

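```bash
python3 - <<'E'
from h import *
f=lambda x,y:(200+x/8-.4,170+y/8-.4)
print("tip",ray(f(383,335),"scene",.0707),"tiplow",ray(f(383,341),"scene",.0707),"bush",ray(f(386,363),"scene",.06),"plate",ray(f(386.5,363),"scene",.06))
b=read_camera("scene"); print(b[205:222,238:258].mean(2).astype(int))
E
```

```text
tip [ 0.54628353 -0.02648019  0.0707    ] tiplow [ 0.54906357 -0.02630323  0.0707    ] bush [ 0.54986576 -0.02572275  0.06      ] plate [ 0.54986222 -0.02554816  0.06      ]
[[  9   7  10   8   6  11   7   8  10   7  13   8   8   8  13  10   9   7
    0  54]
 [  3   5   2   0   2   2   3   5   8   7   8   4   3   0  33  11   0   0
    0  59]
 [ 39  38  38  40  39  40  40  33  22  22  20  37  27  24  65  36  28  25
   54  92]
 [ 82  83  82  83  83  86  86  67  47  44  42  40 113 138 144 137 112 118
  136 137]
 [ 85  85  85  86  77  76  80  58  46  46  44  37 146 159 160 101  85  91
  141 145]
 [ 81  81  82  87  49  33  35  31  44  46  43  41  78  80  80  45  37 109
  124 124]
 [ 82  82  83  89  42  14  13  20  44  48  45  47  36  33  33  32  26  94
  118 119]
 [ 82  83  84  89  36  14  15  18  41  50  48  39  39  39  38  37  28 113
  121 120]
 [ 83  82  84  90  38  15  17  18  22  29  22  24  30  38  40  38  24 117
  120 118]
 [ 84  83  86  79  32  14  19  17  23  34  59  70  40  34  39  38  21 120
  123 121]
 [ 82  84  86  75  29  16  18  16  54  59  66  69  43  36  41  39  47 121
  123 122]
 [ 83  83  87  65  31  24  27  16  42  64  67  52  42  40  40  36  52 122
  124 122]
 [ 81  81  86  62  30  26  21  15  20  44  46  41  40  40  40  35  44 118
  121 120]
 [ 82  81  86  62  29  25  18  39  39  40  41  41  42  41  39  35  68 119
  120 119]
 [ 82  83  87  49  21  18  14  29  30  34  34  33  36  35  34  28  67 118
  119 117]
 [ 81  82  85  52  23  20  19  19  16  16  16  16  14   9   5   1  53 117
  121 121]
 [ 81  82  83  80  78  79  77 116 121 117 116 116 116 116 117 109 113 122
  120 121]]
```

```bash
python3 - <<'E'
from h import *
P=[.5495,-.0268]
r.movel([*P,.1447],speed=.05); r.pause(.2)
s=r.get_state(); print(s["ee_pos"],s["contact_force"])
g=r.movel([*P,.1115],speed=.03,guard=4)
for i in range(3):
    s=r.get_state(); print(g,s["ee_pos"].round(4),s["contact_force"].round(2),s["wrist_torque"].round(3),s["opening"]); r.pause(.15)
E
```

```text
[ 0.54942414 -0.02684616  0.14465306] [-0.24436254 -0.68972724 -1.74954603]
False [ 0.549  -0.0268  0.1114] [-2.48 -1.17 -2.29] [-0.184  0.551 -0.019] 0.016907680218883857
False [ 0.549  -0.0269  0.1114] [-2.46 -0.84 -3.72] [-0.158  0.558  0.008] 0.016958761110225127
False [ 0.549  -0.0268  0.1114] [-2.1  -0.92 -3.23] [-0.163  0.677 -0.027] 0.01716695237109098
```

```bash
python3 - <<'E'
from h import *
def st(n): 
    r.pause(.15); s=r.get_state(); print(n,s["ee_pos"].round(4),s["contact_force"].round(2),s["wrist_torque"].round(3),round(s["opening"],4),s["time_s"])
P=[.5483,-.0266]
r.movel([*P,.1115],speed=.03); st("sh")
g=r.movel([*P,.104],speed=.02,guard=4); st(g)
z=r.get_state()["ee_pos"][2]
for d in (.001,.002):
    r.movel([*P,z-d],speed=.02); st(d)
E
```

```text
sh [ 0.5488 -0.0266  0.1117] [-1.1  -0.25 -1.56] [-0.257  0.349 -0.012] 0.0171 11.7083
True [ 0.5487 -0.0269  0.1099] [-0.92  0.05  4.56] [-0.151  0.263 -0.026] 0.0169 12.1083
0.001 [ 0.5491 -0.0267  0.1099] [-2.58 -1.01  6.76] [-0.171  0.648  0.067] 0.0169 12.5083
0.002 [ 0.5492 -0.0268  0.1097] [-3.36 -0.51 14.36] [-0.225  0.944 -0.004] 0.0169 12.9083
```

```bash
cat > drag.py <<'E'
from h import *
import sys
y0=-.0266; y=float(sys.argv[1]); end=float(sys.argv[2]); zc=float(sys.argv[3]); x0=float(sys.argv[4])
zref=.1098
while y>end:
    y-=.002 if y<y0-.013 else .004
    x=x0+.006*(y-y0)
    r.movel([x,y,zc],speed=.02); r.pause(.05)
    s=r.get_state(); p,f=s["ee_pos"],s["contact_force"]
    print(f"{y:.4f} zc{zc:.4f}",p.round(4),f.round(1),s["wrist_torque"].round(2),round(s["time_s"],1))
    if p[2]<zref-.0008: print("drop?"); break
    if np.hypot(*f[:2])>10 or f[2]>18: print("force"); break
    if f[2]<3: zc-=.0003
    elif f[2]>7: zc+=.0003
E
python3 drag.py -.0266 -.038 .1094 .5483
```

```text
-0.0306 zc0.1094 [ 0.5489 -0.0298  0.1099] [-1.4  2.   6.2] [0.51 0.55 0.02] 13.3
-0.0346 zc0.1094 [ 0.5489 -0.0329  0.1098] [-1.   3.6  6. ] [0.83 0.47 0.02] 13.7
-0.0386 zc0.1094 [ 0.5489 -0.0364  0.1097] [-1.7  4.8  5.8] [ 1.11  0.47 -0.03] 14.1
```

```bash
python3 drag.py -.0386 -.118 .1094 .5483
```

```text
-0.0426 zc0.1094 [ 0.5488 -0.0403  0.1097] [-3.   4.6  5.7] [1.12 0.5  0.  ] 14.5
-0.0446 zc0.1094 [ 0.5488 -0.0422  0.1097] [-1.2  4.7  4.7] [ 1.2   0.44 -0.02] 14.8
-0.0466 zc0.1094 [ 0.5488 -0.0441  0.1097] [-2.2  5.3  5.1] [1.16 0.51 0.02] 15.1
-0.0486 zc0.1094 [ 0.5488 -0.0461  0.1097] [-1.   5.   5.6] [1.21 0.44 0.01] 15.4
-0.0506 zc0.1094 [ 0.5488 -0.0481  0.1097] [-1.2  6.1  5.3] [1.2  0.49 0.03] 15.7
-0.0526 zc0.1094 [ 0.5488 -0.0501  0.1097] [-1.4  6.5  5.2] [1.14 0.47 0.01] 16.0
-0.0546 zc0.1094 [ 0.5488 -0.0521  0.1097] [-2.   5.   4.5] [1.23 0.46 0.01] 16.3
-0.0566 zc0.1094 [ 0.5488 -0.0541  0.1097] [-1.5  4.2  4.8] [1.22 0.47 0.02] 16.6
-0.0586 zc0.1094 [ 0.5487 -0.0561  0.1097] [-1.6  5.7  4.5] [1.15 0.49 0.02] 16.9
-0.0606 zc0.1094 [ 0.5487 -0.0581  0.1097] [-1.7  5.6  5.1] [ 1.18  0.48 -0.01] 17.2
-0.0626 zc0.1094 [ 0.5487 -0.0601  0.1097] [-2.4  5.3  5.1] [ 1.18  0.49 -0.  ] 17.5
-0.0646 zc0.1094 [ 0.5487 -0.0621  0.1097] [-1.2  5.   5.8] [1.21 0.45 0.01] 17.8
-0.0666 zc0.1094 [ 0.5487 -0.0641  0.1097] [-0.6  4.6  5.2] [ 1.17  0.49 -0.01] 18.1
-0.0686 zc0.1094 [ 0.5
[... 203 characters left out ...]
] [1.19 0.49 0.01] 19.0
-0.0746 zc0.1094 [ 0.5486 -0.0721  0.1097] [-1.7  6.1  5.3] [1.22 0.51 0.02] 19.3
-0.0766 zc0.1094 [ 0.5486 -0.0741  0.1097] [-1.5  4.8  6.2] [ 1.21  0.51 -0.  ] 19.6
-0.0786 zc0.1094 [ 0.5486 -0.0761  0.1097] [-1.6  5.4  4.9] [1.22 0.49 0.04] 19.9
-0.0806 zc0.1094 [ 0.5486 -0.0781  0.1097] [-2.3  4.5  5.4] [ 1.21  0.48 -0.03] 20.2
-0.0826 zc0.1094 [ 0.5486 -0.0801  0.1097] [-1.1  5.   5.5] [1.2  0.46 0.01] 20.5
-0.0846 zc0.1094 [ 0.5485 -0.0833  0.1096] [-1.6  4.1  4.9] [ 1.02  0.4  -0.03] 20.8
-0.0866 zc0.1094 [ 0.5483 -0.0868  0.1093] [-0.1  2.9  2.3] [ 0.66  0.1  -0.  ] 21.1
-0.0886 zc0.1091 [ 0.5481 -0.0892  0.1089] [-0.7  1.6 -1.1] [ 0.37 -0.05  0.05] 21.4
drop?
```

```bash
python3 - <<'E'
from h import *
def st(n): 
    r.pause(.15); s=r.get_state(); print(n,s["ee_pos"].round(4),s["contact_force"].round(2),s["wrist_torque"].round(3),round(s["time_s"],1)); return s
for z in (.106,.102,.098,.0955):
    g=r.movel([.548,-.0886,z],speed=.02,guard=5); s=st((z,g))
    if g: break
E
```

```text
(0.106, False) [ 0.5478 -0.0889  0.1058] [ 0.15  0.81 -2.24] [ 0.109  0.064 -0.001] 21.9
(0.102, False) [ 0.5479 -0.0887  0.102 ] [-0.02  1.08 -1.41] [ 0.151  0.106 -0.071] 22.4
(0.098, False) [ 0.5479 -0.0885  0.0979] [ 0.2   0.37 -2.36] [0.266 0.064 0.017] 22.9
(0.0955, False) [ 0.548  -0.0884  0.0954] [ 0.67  1.58 -3.1 ] [0.361 0.043 0.02 ] 23.3
```

```bash
python3 - <<'E'
from h import *
def st(n): 
    r.pause(.2); s=r.get_state(); print(n,s["ee_pos"].round(4),s["contact_force"].round(2),s["wrist_torque"].round(3),round(s["time_s"],1)); return s
g=r.movel([.548,-.0886,.0915],speed=.015,guard=5); s=st(g); p=s["ee_pos"]
r.set_gripper(.045); s=st("open")
r.movel([p[0],p[1],p[2]+.1],speed=.1); r.movel([p[0],p[1]+.02,.3],speed=.2)
r.goto([.40,.25,.33],down((1,0))); st("clear")
for c in("scene","top"):
    im=read_camera(c); cv2.imwrite(f"pics/{c}3.png",im)
    for t in("pin_grip","bush"): print(c,t,[(np.round(d["at"],4),round(d["conf"],2)) for d in nets.pinpoint(t,c)[:2]])
im=cv2.imread("pics/scene3.png")[130:280,130:330]; cv2.imwrite("pics/scene3c.png",cv2.resize(im,(800,600),interpolation=cv2.INTER_CUBIC))
E
```

```text
True [ 0.548  -0.0883  0.0942] [ 0.82 -0.71  6.37] [-0.349 -0.022  0.003] 23.7
open [ 0.5471 -0.0872  0.0935] [-0.03  0.26  0.29] [-0.024  0.095 -0.077] 24.5
clear [0.4007 0.2491 0.3299] [ 0.4  -1.14 -0.32] [-0.019  0.063 -0.033] 27.9
scene pin_grip [(array([ 0.5468, -0.0844,  0.0907]), 0.56)]
scene bush [(array([ 0.5461, -0.0894,  0.0584]), 0.71)]
top pin_grip [(array([ 0.5504, -0.0861,  0.0876]), 0.46)]
top bush [(array([ 0.5495, -0.0862,  0.0625]), 0.97)]
```

View pics/scene3c.png

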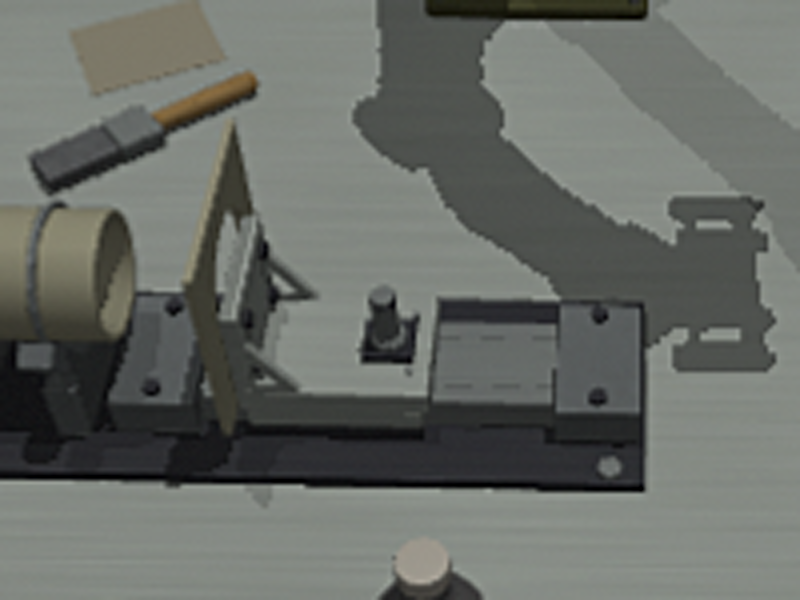

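```bash
python3 - <<'E'
from h import *
for z in (.065,.105): print((proj([.548,-.087,z],"scene")-[130,130])*4)
finish_job()
E
```

```text
[383.39885784 331.83305332]
[378.05362647 292.88183032]
the job is handed in; nothing more can be done
```

The locating pin is fully home in the jig, with its collar on the bush, and I've handed the job in. It took about 28 s of the 67 s allowed.

- **Pick and start:** I took the pin from the stand and turned the jaws across the bed, so the gripper would clear the flange plate. I then lowered it through the bush until the tip rested on the strip, with the tool (TCP) at 0.110 m, as expected.
- **Draw and drop:** I drew the carrier about 61 mm towards the pipe, at about 5 N down and at most 6.5 N along the bed. The pin then dropped into the hidden hole.
- **Seating:** I lowered it until the collar met the bush, at a tool height of 0.0942 m against 0.094 m expected and about 6 N. Then I let go and moved the arm clear.

**Last checks:**
- **Seated:** The final picture shows the collar on the bush. The networks put the grip point at 0.088–0.091 m, against 0.088 m expected.
- **Upright:** The pin's slight lean in the picture is what perspective gives an upright pin, to within about a degree.
- **Centring:** The networks' two views disagreed by up to 5 mm along the bed, about their stated error. I relied on the depth instead, because the pin can only go that deep if it is in the hole.
- **Force:** The highest was about 14 N down, briefly, while I tested the arm's stiffness on the strip. That was above the advised 3–8 N but well under the 50 N limit.
- **Not checked:** I didn't measure the other pins or the bench items afterwards, but no contact with them was felt or seen.

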